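Swing the work lamp over the painted board

ROBOT

A 6-joint arm with a two-finger parallel gripper is mounted at the origin on the work surface. World frame = base frame: x ahead of the robot, y to its left, z up, the work surface at z = 0. Lengths are in m, angles in degrees, forces in N, time in s.
With the tool pointing down it reaches from about 0.35 to 0.925 m from the base axis. Payload 6.4 kg.
Tool frame: the origin (TCP) lies on the centre line of the jaws, within the pads' length; the fingertips stand 11 mm ahead of it and the grasp point (between the pads) lies 8 mm behind it; z points along the fingers, y is the line along which they close (so a half turn about z gives the same grasp; the last joint's range is limited). The gripper opens to 85 mm and grips with 20 to 120 N. Pads are 22 mm wide; open, the fingers measure 114 mm over their backs; the gripper's body (76 mm by 85 mm) begins 54 mm behind the grasp point. The pads swing forward as they close: fully open they stand 13 mm farther back than shut.
Start: joints at [54.425, 14.043, 89.255, -0, 76.702, -9.975], TCP at [0.281, 0.586, 0.242] pointing down, gripper open.
Joint ranges: [-179.41, 179.41], [-58.25, 129.5], [7.25, 145.43], [-54.29, 234.29], [11.92, 165.04], [-157.13, 157.13]. Speed limits (degrees/s): [147.25, 147.25, 180, 180, 180, 180].

INTERFACE

Orientations are given as [roll, pitch, yaw] about the fixed x, y, z axes, in that order (R = Rz(yaw) Ry(pitch) Rx(roll)).
In Python, from bench import state, capture, sign_off gives the robot as it stands.
- The arm moves only by the shell command python3 -m inch 'ROWS' [OPENING] [FORCE]. ROWS is JSON, a list of rows, each a list of 4 numbers: the shift along the tool's x, y, z scaled (see below), then the turn about the tool's z scaled (see below). In form: [[x, y, z, turn], ...]. A call has 1 to 20 rows; each row shifts and turns the commanded pose from where the row before left it, along the tool's axes as they then stand; what a row does not reach is not made up. The controller multiplies each number of a shift by 0.25 m and each number of a turn by 45 degrees. A row lasts 1/10 s, in which the tool goes at most 50 mm and 8.59 degrees, less where a joint would pass 70% of its speed; a pose out of reach is approached as far as the arm can. A call with a number of a shift or a turn outside -1 to 1 is refused whole. A call with a gripper value outside its range is refused whole. OPENING is the closure, from -1 (fully open) to 1 (shut), set as the call begins (- or left out, the last holds). The fingers move at their own pace and stop on an object; FORCE is the grip in N (left out, the last holds). Time passes only in rows, so rows that do not move let the fingers close. It gives the time, the measured TCP pose, the force, the opening and the grip force at its end, in the units of the state.
- state(): the state, without advancing time (a new reading comes with each control period).
- capture(name): name is "side" or "top"; returns a dict with "color" (480x640x3 uint8, blue, green, red), "range_z" (480x640 float32, m along the optical axis (not along the pixel's ray), 0 where there is no reading), "fovy" (degrees; the focal length in pixels is half the picture's height over the tangent of half this angle, whatever the lens; pixels are square), "cx", "cy" (the principal point, pixels), "R" (3x3) and "t" (3): a world point X has camera coordinates R X + t. Camera axes: x right, y down, z forward; pixel columns grow to the right and rows downward; lengths in m; the calibration is good to about 2 mm. A picture is of the moment at which its call begins.
- sign_off(): hands the job in; it is judged then, once.
The state is a dict: "t": time; "joint_positions": joint angles; "qd": joint speeds; "joint_torque": joint torques, N m; "position": TCP position; "tool_rot": TCP orientation; "ft_force": force on the tool from outside, world axes, zero at the start; "wrist_torque": the same for the moment, N m; "grip_width": opening from 0.0 (shut) to 1.0 (fully open); "gripper_force": force on a finger pad.
Only numpy, scipy, OpenCV 4.12 (cv2) and the standard library are available. Lean on these libraries where they do the work, as an engineer would, in place of code of your own. Each camera call takes 0.05 s, during which the arm holds its last target. There are 200 camera calls.

TASK

Bring the light to the painting: with the tip of a finger push the lamp's arm round until the middle of its light bar stands over the middle of the thick wooden board (not the flat paper print), and push on the bar's end to turn it until it lies along the board's length. Push gently and do not grip the lamp. Leave the board, the jar of brushes and the paint cups where they are.

Things in the scene. Friction and masses are not known exactly. Their poses are not given: they have to be found in the camera images.
- lamp: White work lamp; origin on the table at the centre of its round foot (150 mm across, 26 mm high), which is screwed down and cannot move. A post 18 mm thick stands on the foot. At yaw 0 its x axis points away from the robot; the lamp arm reaches from the post towards the lamp's -x when joint lamp_arm is 0.
- post_top (a point): Point on the post's axis at the height of the arm's centreline, 275 mm above the table; the arm turns about the vertical through it (hub 34 mm across, top 296 mm above the table).
- lamp_arm (a joint): Swing of the level arm about the post (rad), positive anticlockwise seen from above, -1.4 to 1.4, 0 = arm along the lamp's -x. The arm is a round tube 16 mm thick, axis 275 mm above the table, from the hub to the light bar's pivot 280 mm out (a knuckle 28 mm across, top 292 mm above the table). Friction holds it wherever it is left: about 0.6 N m to turn it (about 3 N pushing 220 mm out).
- lamp_head (a joint): Swivel of the light bar about the vertical through the arm's outer end (rad), relative to the arm, positive anticlockwise from above, -3.5 to 3.5, 0 = bar in line with the arm. Friction holds it wherever it is left: about 0.06 N m to turn it (under 1 N at the bar's end), so pushing the bar's end sideways turns the bar and does not move the arm.
- bar_mid (a point): Middle of the light bar, on its swivel axis, 229 mm above the table. The bar is white, 240 mm long, 36 mm wide, 18 mm thick (220 to 238 mm above the table), with round ends, both alike; x axis along its length, y across. It hangs under the arm's outer end, its top 29 mm below the arm's underside.
- board: The thick wooden board being painted, loose, lying on the table: 240 mm long (its x axis), 170 mm wide (y), 20 mm thick, one end (+x) stepped down to a narrow tongue; red edges, cream field with painted flowers. Origin on the table under the middle of its length and width. It lies left or right of the lamp; the bar's middle can be brought over its middle to within 20 mm by swinging the arm.
- board_mid (a point): Middle of the board's upper face, 20 mm above the table.
- print: Flat paper print of the same ornament with white margins, 262 x 192 x 1 mm, stuck down on the table on the other side; not the board. Origin under its middle, x along its length.
- jar: Glass jar 62 mm across and 95 mm high with brushes standing in it, 182 mm high in all, loose; origin on the table under its centre. Stands in front of the lamp's foot.
- cup_a: Small lidded paint cup, 50 mm across, 30 mm high, loose; origin on the table under its centre.
- cup_b: Second lidded paint cup of the same size, nearer the robot; origin on the table under its centre.

How it is judged (in metres and radians):
At the end, for the whole second after the job is handed in: From above, the bar's middle is within 35 mm of the board's middle and the bar lies along the board's length within 0.15 rad (either way round); arm and bar at rest; the board is within 15 mm and the jar and cups within 20 mm of where they stood (horizontal distance between bar_mid and board_mid below 0.035 m and angle between the x axis of bar_mid and the x axis of board, either way round below 0.15 rad and velocity of joint lamp_arm between -0.03 and 0.03 rad/s and velocity of joint lamp_head between -0.05 and 0.05 rad/s and distance of board from where it was at the start of the episode below 0.015 m and distance of each of jar, cup_a, cup_b from where it was at the start of the episode below 0.02 m); the robot touches nothing.
It fails at once if the lamp is gripped or pushed hard (more than 30 N of contact between robot and lamp) (contact force between any of the fingers, the arm and lamp above 30 N).
It fails at once if the board is shifted or lifted by more than 15 mm (distance of board from where it was at the start of the episode above 0.015 m).
It fails at once if the jar or a cup is shifted or lifted by more than 20 mm, or the jar tipped over (distance of any of jar, cup_a, cup_b from where it was at the start of the episode above 0.02 m or angle between jar's own z axis and vertical above 0.3 rad).
It also fails if it takes over 51 s, if anything falls off the work surface, if the arm or the gripper's body presses on something with over 40 N, if the wrist force passes 120 N, or if a joint passes its speed limit or range.

## Working session

There is one attempt and no reset: what is moved stays moved. The work goes in short steps, Python scripts to look and compute and a shell command to move; the robot and the scene stay as the last step left them, time stands still between calls to the robot, and variables do not carry over. Pictures are saved under pics/ and viewed, at most 10 in all, crops included, and the job is handed in when it is done.

```bash
mkdir -p pics; cat > h.py <<'E'
import numpy as np, cv2
from bench import state, capture, sign_off
def cam(n):
    c=capture(n); f=240/np.tan(np.radians(c['fovy'])/2); c['f']=f
    c['R']=np.array(c['R']);c['t']=np.array(c['t']);return c
def ray(c,u,v,z):
    d=c['R'].T@np.array([(u-c['cx'])/c['f'],(v-c['cy'])/c['f'],1]); o=-c['R'].T@c['t']
    return o+d*(z-o[2])/d[2]
def pts(c):
    v,u=np.mgrid[:480,:640]; Z=c['range_z']
    P=np.stack([(u-c['cx'])/c['f']*Z,(v-c['cy'])/c['f']*Z,Z],-1)
    P=(P-c['t'])@c['R']; P[Z==0]=np.nan; return P
E
python3 - <<'E'
from h import *
for n in('top','side'):
    c=cam(n); cv2.imwrite(f'pics/{n}0.png',c['color']); np.savez(f'{n}0.npz',**c)
    print(n,-c['R'].T@c['t'],c['R'][2],c['f'],c['cx'],c['cy'])
print(state())
E
```

```text
top [5.17053182e-01 7.66373023e-04 1.01352931e+00] [ 0.15633296  0.01644286 -0.98756754] 562.426283663746 319.43366672648983 234.71422986817555
side [ 0.4021294  -0.46755673  0.76919435] [ 0.3033361   0.59391359 -0.74515358] 460.96233359774436 326.13679781267484 242.06805040819933
{'t': 0.1, 'joint_positions': array([ 5.44269449e+01,  1.40795554e+01,  8.93187492e+01, -4.42035853e-04,
        7.67027049e+01, -9.97541903e+00]), 'qd': array([-0.02753939, -0.08861559, -0.00765963,  0.01471057, -0.13971955,
        0.00040465]), 'joint_torque': array([-2.82693627e-04, -4.30675721e+01, -3.27126896e+01, -2.13078606e-04,
        2.89976437e-03,  4.68133351e-06]), 'position': array([0.28054014, 0.58579785, 0.24128906]), 'tool_rot': array([-1.79900443e+02, -1.70739234e-02,  1.54402451e+02]), 'ft_force': array([0.38150124, 0.93008737, 0.24488415]), 'wrist_torque': array([-0.03185491, -0.0123356 , -0.02841575]), 'gripper_force': 0.0, 'grip_width': 0.9995110289902787}
```

View pics/top0.png

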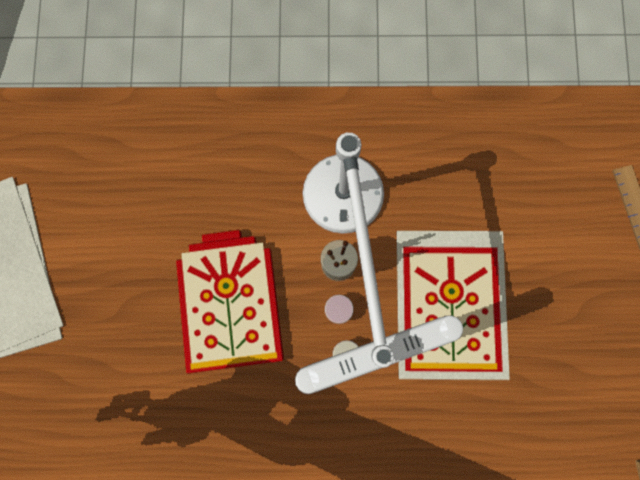

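View pics/side0.png

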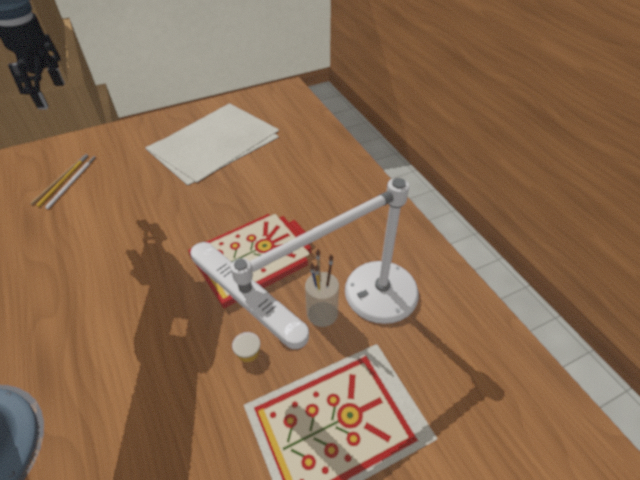

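The top view shows the board, with its red edge and tongue, on the left around (230,305), and the paper print on the right at (452,305). The lamp hub is at (348,143), the knuckle at (382,355), and the bar ends at about (308,380) and (452,328). The side view has the hub at (398,190) and the knuckle at (242,268).

```bash
cat > m.py <<'E'
from h import *
def tri(a,pa,b,pb):
    P=[c['f']*0+np.array([[c['f'],0,c['cx']],[0,c['f'],c['cy']],[0,0,1]])@np.c_[c['R'],c['t']] for c in(a,b)]
    X=cv2.triangulatePoints(P[0],P[1],np.array(pa,float),np.array(pb,float))[:,0]; return X[:3]/X[3]
def barpose(c):
    """bar from the depth points 0.21..0.245 high, white"""
    P=pts(c); z=P[...,2]; m=((z>.226)&(z<.247)&(c['color'].min(-1)>90)&(P[...,0]>.2)).astype(np.uint8)
    n,l,s,ce=cv2.connectedComponentsWithStats(m); k=1+np.argmax(s[1:,4])
    Q=P[l==k][:,:2].astype(np.float32); r=cv2.minAreaRect(Q); b=cv2.boxPoints(r)
    e=b[1]-b[0],b[2]-b[1]; v=max(e,key=lambda x:np.hypot(*x))
    return np.round(r[0],4),np.round(r[1],4),np.degrees(np.arctan2(v[1],v[0]))%180,np.nanmedian(z[l==k])
E
python3 - <<'E'
from m import *
L=lambda n:{k:v for k,v in np.load(n+'0.npz').items()}
a,b=L('top'),L('side')
print('hub',tri(a,(348,143),b,(398,188)),ray(a,348,143,.296))
print('knk',tri(a,(382,354),b,(241,266)),ray(a,382,354,.292))
for n,c in(('top',a),('side',b)):
    P=pts(c); hsv=cv2.cvtColor(c['color'],cv2.COLOR_BGR2HSV)
    print(n,'bar',barpose(c))
    z=P[...,2]; m=((z>.012)&(z<.03)&(P[...,1]>.05)&(P[...,1]<.4)&(P[...,0]>.25)&(P[...,0]<.75)).astype(np.uint8)
    k,l,s,ce=cv2.connectedComponentsWithStats(m); i=1+np.argmax(s[1:,4]); Q=P[l==i][:,:2].astype(np.float32)
    print('board',cv2.minAreaRect(Q),cv2.boxPoints(cv2.minAreaRect(Q)),np.nanmedian(z[l==i]))
    for nm,lo,hi in(('hub',.285,.31),('post',.1,.25),('cup',.022,.04),('jar',.085,.19)):
        mm=((z>lo)&(z<hi)&(P[...,0]>.2)&(P[...,0]<.85)&(P[...,1]>-.3)&(P[...,1]<.25)).astype(np.uint8)
        k,l,s,ce=cv2.connectedComponentsWithStats(mm)
        for j in range(1,k):
            if s[j,4]>60: q=P[l==j]; print(nm,s[j,4],ce[j].round(),q.mean(0).round(3),q.min(0).round(3),q.max(0).round(3))
# board by rays from colour mask in top
hsv=cv2.cvtColor(a['color'],cv2.COLOR_BGR2HSV)
m=((hsv[...,0]<6)|(hsv[...,0]>174))&(hsv[...,1]>180)&(hsv[...,2]>80); m[:,300:]=0
m=cv2.morphologyEx(m.astype(np.uint8)*255,cv2.MORPH_CLOSE,np.ones((9,9)))
ct=max(cv2.findContours(m,0,2)[0],key=cv2.contourArea)
W=np.array([ray(a,*p[0],.02)[:2] for p in ct],np.float32); print(cv2.minAreaRect(W),cv2.boxPoints(cv2.minAreaRect(W)))
E
```

```text
hub [ 0.75800865 -0.02491482  0.27948432] [ 0.75368663 -0.02476524  0.296     ]
knk [ 0.47864346 -0.06698169  0.28179536] [ 0.47978859 -0.06619025  0.292     ]
top bar (array([ 0.4571, -0.0107]), array([0.0363, 0.1178]), np.float32(109.869415), np.float64(0.23840663461858233))
board ((0.562032163143158, 0.1799536943435669), (0.2404007911682129, 0.17097899317741394), 7.6005377769470215) [[0.4315805  0.2487937 ]
 [0.4541951  0.0793169 ]
 [0.6924838  0.11111368]
 [0.6698692  0.28059047]] 0.021313136308334903
hub 530 [348. 146.] [ 0.751 -0.025  0.293] [ 0.723 -0.042  0.285] [ 0.77  -0.009  0.3  ]
hub 381 [383. 356.] [ 0.478 -0.067  0.291] [ 0.465 -0.081  0.285] [ 0.491 -0.054  0.296]
post 140 [343. 175.] [ 0.747 -0.022  0.157] [ 0.744 -0.03   0.1  ] [ 0.754 -0.017  0.229]
post 2007 [424. 337.] [ 0.5   -0.129  0.238] [ 0.465 -0.181  0.224] [ 0.529 -0.074  0.244]
post 2196 [336. 369.] [ 0.457 -0.009  0.238] [ 0.425 -0.071  0.225] [0.494 0.046 0.243]
cup 1427 [332. 195.] [ 0.745 -0.006  0.026] [ 0.693 -0.043  0.022] [0.811 0.034 0.04 ]
cup 355 [366. 189.] [ 0.757 -0.067  0.024] [ 0.715 -0.0
[... 1774 characters left out ...]
0.144] [ 0.629 -0.032  0.1  ] [ 0.64  -0.024  0.182]
cup 1147 [382. 289.] [ 0.749 -0.034  0.025] [ 0.697 -0.081  0.022] [0.804 0.023 0.04 ]
cup 160 [322. 315.] [ 0.613 -0.041  0.031] [ 0.593 -0.051  0.022] [ 0.648 -0.016  0.04 ]
cup 547 [246. 345.] [ 0.464 -0.035  0.029] [ 0.439 -0.059  0.023] [ 0.489 -0.009  0.032]
jar 383 [388. 250.] [ 0.749 -0.034  0.14 ] [ 0.744 -0.038  0.085] [ 0.76  -0.023  0.19 ]
jar 1013 [322. 282.] [ 0.621 -0.024  0.11 ] [ 0.593 -0.05   0.085] [0.654 0.009 0.182]
((0.5612958073616028, 0.17910954356193542), (0.23896631598472595, 0.17077337205410004), 7.37858247756958) [[0.4318363  0.24844456]
 [0.45376784 0.07908531]
 [0.6907553  0.10977453]
 [0.6688238  0.27913377]]
```

```bash
python3 -m inch '[[0,0,-0.12,0.124],[0,0,-0.12,0.124],[0,0,-0.12,0.124],[0,0,-0.12,0.124],[0,0,0,0.124],[0,0,0,0.124],[0,0,0,0.124],[0,0,0,0.124],[0,0,0,0.124],[0,0,0,0.122],[0,0,0,0]]' 1 20
python3 -m inch '[[-0.08,0.02,0,0],[-0.16,0.036,0,0],[-0.16,0.036,0,0],[-0.16,0.036,0,0],[-0.16,0.036,0,0],[-0.16,0.036,0,0],[-0.16,0.036,0,0],[-0.16,0.036,0,0],[-0.16,0.036,0,0],[-0.16,0.036,0,0],[-0.16,0.036,0,0],[-0.16,0.036,0,0],[-0.16,0.036,0,0],[-0.16,0.036,0,0],[-0.16,0.036,0,0],[-0.16,0.036,0,0],[-0.16,0.036,0,0],[-0.16,0.036,0,0],[-0.12,0.03,0,0],[-0.03,0,0,0]]'
```

```text
t: 1.2
position: [0.2808, 0.586, 0.3617]
tool_rot: [-180.0, 0.0, 98.7]
ft_force: [1.0, -0.5, -0.7]
grip_width: -0.001
gripper_force: 0.0
t: 3.2
position: [0.5563, -0.1205, 0.3614]
tool_rot: [-179.9, -0.0, 98.6]
ft_force: [-0.5, 0.4, -0.1]
grip_width: -0.003
gripper_force: 0.0
```

```bash
python3 -m inch '[[0,0,0.08,0],[0,0,0.08,0],[0,0,0.08,0],[0,0,0.08,0],[0,0,0.06,0],[0,0,0.03,0],[0.03,0,0,0],[0.03,0,0,0],[0.03,0,0,0],[0.02,0,0,0],[0.02,0,0,0],[0.01,0,0,0],[0.005,0,0,0],[0,0,0,0]]'
python3 - <<'E'
from h import *
c=cam('side'); cv2.imwrite('pics/s1.png',c['color'][100:400,100:500])
E
```

```text
t: 4.6
position: [0.5504, -0.0819, 0.2598]
tool_rot: [180.0, 0.0, 98.7]
ft_force: [0.1, 0.1, 0.4]
grip_width: -0.002
gripper_force: 0.0
```

View pics/s1.png

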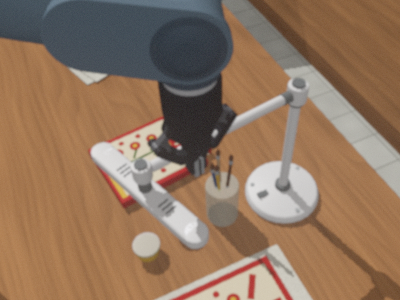

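The crop shows the shut fingers just on the near (-y) side of the arm tube, around (195,155), above the bar and clear of it. I'll start the arc push.

```bash
python3 -m inch '[[0.004,0,0,0],[0.004,0,0,0],[0.004,0,0,0],[0.004,0,0,0],[0.004,0,0,0],[0.0066,-0.0005,0,0.01],[0.0066,-0.0005,0,0.01],[0.0132,-0.001,0,0.02],[0.0132,-0.001,0,0.02],[0.0132,-0.001,0,0.02]]'
python3 - <<'E'
from m import *
c=cam('side'); print(barpose(c), state()['ft_force'])
c=cam('top'); print(barpose(c))
E
```

```text
t: 5.65
position: [0.5469, -0.0639, 0.2598]
tool_rot: [-180.0, 0.0, 95.0]
ft_force: [0.1, -2.7, -0.4]
grip_width: -0.003
gripper_force: 1.5
(array([ 0.4746, -0.0546]), array([0.0369, 0.2391]), np.float32(106.21246), np.float64(0.23678273557547638)) [-0.23277672 -3.12416969 -0.68100241]
(array([ 0.4857, -0.092 ]), array([0.0327, 0.0695]), np.float32(106.44535), np.float64(0.2383591116415128))
```

```bash
python3 -m inch '[[0.0132,-0.001,0,0.02],[0.0132,-0.001,0,0.02],[0.0132,-0.001,0,0.02],[0.0132,-0.001,0,0.02],[0.0132,-0.001,0,0.02],[0.0132,-0.001,0,0.02],[0.0132,-0.001,0,0.02],[0.0132,-0.001,0,0.02],[0.0132,-0.001,0,0.02],[0.0132,-0.001,0,0.02],[0.0132,-0.001,0,0.02],[0.0132,-0.001,0,0.02],[0.0132,-0.001,0,0.02],[0.0132,-0.001,0,0.02],[0.0132,-0.001,0,0.02],[0.0132,-0.001,0,0.02],[0.0132,-0.001,0,0.02],[0.0132,-0.001,0,0.02],[0.0132,-0.001,0,0.02],[0.0132,-0.001,0,0.02]]'
python3 -m inch '[[0.0132,-0.001,0,0.02],[0.0132,-0.001,0,0.02],[0.0132,-0.001,0,0.02],[0.0132,-0.001,0,0.02],[0.0132,-0.001,0,0.02],[0.0132,-0.001,0,0.02],[0.0132,-0.001,0,0.02],[0.0132,-0.001,0,0.02],[0.0132,-0.001,0,0.02],[0.0132,-0.001,0,0.02],[0.0132,-0.001,0,0.02],[0.0132,-0.001,0,0.02],[0.0132,-0.001,0,0.02],[0.0132,-0.001,0,0.02],[0.0132,-0.001,0,0.02],[0.0132,-0.001,0,0.02],[0.0132,-0.001,0,0.02],[0.0132,-0.001,0,0.02],[0.0132,-0.001,0,0.02],[0.0132,-0.001,0,0.02]]'
python3 - <<'E'
from m import *
c=cam('side'); print(barpose(c), state()['ft_force'])
c=cam('top'); print(barpose(c)); cv2.imwrite('pics/t2.png',c['color'])
E
```

```text
t: 7.75
position: [0.546, 0.0021, 0.2597]
tool_rot: [-180.0, -0.0, 77.0]
ft_force: [-3.1, -2.8, 0.3]
grip_width: 0.003
gripper_force: 1.5
t: 9.75
position: [0.5655, 0.0651, 0.2598]
tool_rot: [-180.0, -0.0, 59.0]
ft_force: [-3.3, -1.9, -0.8]
grip_width: 0.002
gripper_force: 1.5
(array([0.4981, 0.0732]), array([0.1496, 0.0364]), np.float32(70.00259), np.float64(0.2365500766026596)) [-1.48407438 -1.05119193 -1.56273942]
(array([0.5027, 0.0868]), array([0.0815, 0.0361]), np.float32(69.48763), np.float64(0.23846822551301805))
```

View pics/t2.png

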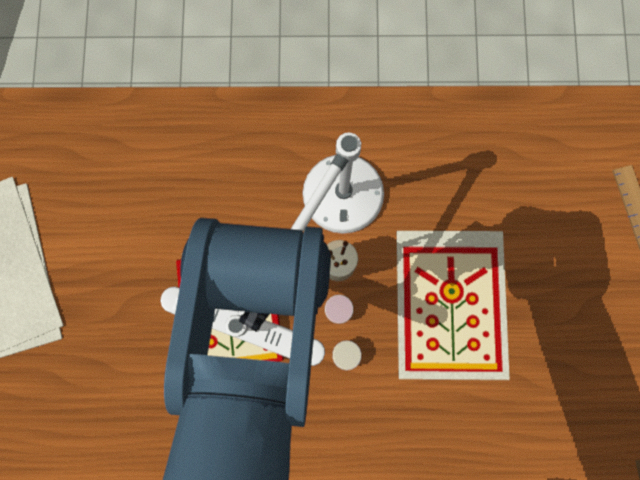

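The arm has swung most of the way, with the knuckle at (238,325), and everything else is in place. About 15.8° remain.

```bash
python3 -m inch '[[0.0132,-0.001,0,0.02],[0.0132,-0.001,0,0.02],[0.0132,-0.001,0,0.02],[0.0132,-0.001,0,0.02],[0.0132,-0.001,0,0.02],[0.0132,-0.001,0,0.02],[0.0132,-0.001,0,0.02],[0.0132,-0.001,0,0.02],[0.0132,-0.001,0,0.02],[0.0132,-0.001,0,0.02],[0.0132,-0.001,0,0.02],[0.0132,-0.001,0,0.02],[0.0132,-0.001,0,0.02],[0.0132,-0.001,0,0.02],[0.0132,-0.001,0,0.02],[0.0132,-0.001,0,0.02],[0.0132,-0.001,0,0.02],[0.0066,0,0,0.01],[0,0,0,0]]'
python3 -m inch '[[-0.02,0,0,0],[-0.04,0,0,0],[-0.06,0,0,0],[-0.06,0,0,0],[-0.02,0,0,0],[0,0,-0.08,0],[0,0,-0.12,0],[0,0,-0.12,0],[0,0,-0.08,0],[0,0,0,0]]'
python3 - <<'E'
from m import *
c=cam('side'); print(barpose(c), state()['ft_force'])
P=pts(c)
a=cam('top'); print(barpose(a)); cv2.imwrite('pics/t3.png',np.vstack([a['color'][200:450,100:450],c['color'][100:350,100:450]]))
E
```

```text
t: 11.75
position: [0.598, 0.113, 0.2598]
tool_rot: [-180.0, -0.0, 43.3]
ft_force: [0.1, -1.2, 0.5]
grip_width: 0.005
gripper_force: 0.4
t: 12.75
position: [0.5626, 0.0783, 0.3637]
tool_rot: [179.7, -0.3, 43.3]
ft_force: [0.3, -0.9, 0.1]
grip_width: -0.001
gripper_force: 0.0
(array([0.5382, 0.1416]), array([0.1556, 0.0363]), np.float32(53.853928), np.float64(0.23636292596823055)) [ 0.25304383  0.60529906 -1.01236287]
(array([0.5067, 0.1156]), array([0.058 , 0.0378]), np.float32(86.411896), np.float64(0.23846776832216335))
```

View pics/t3.png

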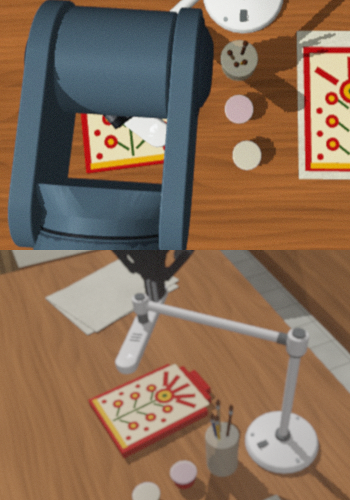

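Seen from the side, the arm is in place and the gripper is raised beside the knuckle (crop (140,298)). Measured bar yaw is 53.9°, so the arm is at 132.7°. Next I turn the tool and come in on the near bar end's -y side.

```bash
python3 -m inch '[[0,0,0,-0.172],[0,0,0,-0.172],[0,0,0,-0.172],[0,0,0,-0.172],[0,0,0,-0.172],[0,0,0,-0.172],[0,0,0,-0.172],[0,0,0,-0.172],[0,0,0,-0.172],[0,0,0,-0.172],[0,0,0,-0.172],[0,0,0,-0.172],[0,0,0,-0.172],[0,-0.048,0,0],[0,-0.048,0,0],[0,0,0,0]]'
python3 -m inch '[[0,0,0.08,0],[0,0,0.1,0],[0,0,0.1,0],[0,0,0.1,0],[0,0,0.08,0],[0,0,0.04,0],[0,0,0.023,0],[0.02,0,0,0],[0.02,0,0,0],[0.02,0,0,0],[0.02,0,0,0],[0.015,0,0,0],[0.01,0,0,0],[0.005,0,0,0],[0,0,0,0]]'
python3 - <<'E'
from m import *
c=cam('side'); print(barpose(c), state()['ft_force'])
E
```

```text
t: 14.45
position: [0.5463, 0.0576, 0.3591]
tool_rot: [-180.0, -0.1, 143.8]
ft_force: [-0.4, -0.7, -0.3]
grip_width: -0.001
gripper_force: 0.0
t: 15.95
position: [0.525, 0.0751, 0.2291]
tool_rot: [180.0, 0.0, 144.0]
ft_force: [-0.9, 0.2, -0.8]
grip_width: -0.0
gripper_force: 0.0
(array([0.624 , 0.2413]), array([0.0679, 0.0193]), np.float32(69.070175), np.float64(0.23597408746012732)) [-0.32669225 -0.66645947 -0.63140137]
```

```bash
python3 -m inch '[[0,0,-0.016,0],[0.006,0,0,0],[0.006,0,0,0],[0.0066,-0.0017,0,0.02],[0.0132,-0.0034,0,0.04],[0.0132,-0.0034,0,0.04],[0.0132,-0.0034,0,0.04],[0.0132,-0.0034,0,0.04],[0.0132,-0.0034,0,0.04],[0.0132,-0.0034,0,0.04],[0.0132,-0.0034,0,0.04],[0.0132,-0.0034,0,0.04],[0.0132,-0.0034,0,0.04],[0.0132,-0.0034,0,0.04],[0.0132,-0.0034,0,0.04],[0.0132,-0.0034,0,0.04],[0.0132,-0.0034,0,0.04],[0,0,0,0]]'
python3 - <<'E'
from m import *
c=cam('side'); print(barpose(c), state()['ft_force'])
a=cam('top'); print(barpose(a)); cv2.imwrite('pics/t4.png',np.vstack([a['color'][200:450,100:450],c['color'][100:350,100:450]]))
E
```

```text
t: 17.8
position: [0.4839, 0.1018, 0.233]
tool_rot: [-180.0, -0.0, 119.7]
ft_force: [-0.1, 0.9, 0.1]
grip_width: 0.002
gripper_force: 0.0
(array([0.5502, 0.1665]), array([0.1223, 0.0338]), np.float32(29.686056), np.float64(0.2357599599651952)) [ 0.04189011 -0.32345908  0.69182002]
(array([0.6233, 0.2127]), array([0.1028, 0.0361]), np.float32(29.478638), np.float64(0.2386129470871394))
```

View pics/t4.png

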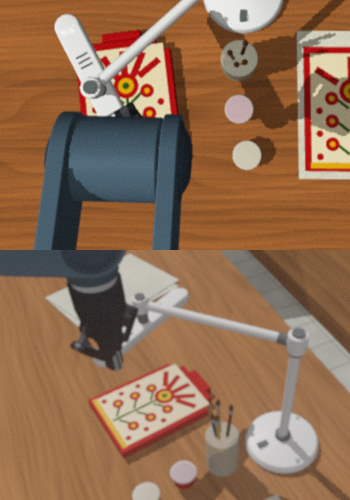

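The bar is turning as intended and stands at 29.5°, with the knuckle at top-crop (93,88). About 22° remain.

```bash
python3 -m inch '[[0.0132,-0.0034,0,0.04],[0.0132,-0.0034,0,0.04],[0.0132,-0.0034,0,0.04],[0.0132,-0.0034,0,0.04],[0.0132,-0.0034,0,0.04],[0.0132,-0.0034,0,0.04],[0.0132,-0.0034,0,0.04],[0.0132,-0.0034,0,0.04],[0.0132,-0.0034,0,0.04],[0.0132,-0.0034,0,0.04],[0.0132,-0.0034,0,0.04],[0.0132,-0.0034,0,0.04],[0,0,0,0]]'
python3 - <<'E'
from m import *
c=cam('side'); print(barpose(c), state()['ft_force'])
a=cam('top'); print(barpose(a))
E
```

```text
t: 19.2
position: [0.4613, 0.1353, 0.233]
tool_rot: [-180.0, -0.0, 98.1]
ft_force: [0.5, -0.2, -0.2]
grip_width: 0.003
gripper_force: 0.0
(array([0.5451, 0.1694]), array([0.1539, 0.0457]), np.float32(13.901359), np.float64(0.2359082188189095)) [0.02674953 0.05499831 0.59666071]
(array([0.6308, 0.189 ]), array([0.1016, 0.0367]), np.float32(7.964262), np.float64(0.23861826147417153))
```

Top view puts the bar at 8.0° against the board's 7.5°. I'll back off, rise, clear the view and check.

```bash
python3 -m inch '[[-0.03,0,0,0],[-0.06,0,0,0],[-0.1,0,0,0],[-0.1,0,0,0],[-0.06,0,0,0],[0,0,-0.1,0],[0,0,-0.12,0],[0,0,-0.12,0],[0,0,-0.1,0],[-0.12,0,0,0],[-0.16,0,0,0],[-0.16,0,0,0],[-0.16,0,0,0],[-0.16,0,0,0],[-0.12,0,0,0],[-0.08,0,0,0],[0,0,0,0],[0,0,0,0]]'
python3 - <<'E'
from m import *
c=cam('side'); print(barpose(c), state()['ft_force'])
a=cam('top'); print(barpose(a)); P=pts(a); z=P[...,2]
for nm,lo,hi in(('hub/knk',.285,.31),('cup',.026,.04),('jar',.085,.19)):
    mm=((z>lo)&(z<hi)&(P[...,0]>.2)&(P[...,0]<.85)&(P[...,1]>-.1)&(P[...,1]<.25)).astype(np.uint8)
    k,l,s,ce=cv2.connectedComponentsWithStats(mm)
    for j in range(1,k):
        if s[j,4]>100: print(nm,P[l==j].mean(0).round(3))
hsv=cv2.cvtColor(a['color'],cv2.COLOR_BGR2HSV)
m=((z>.012)&(z<.03)&(P[...,1]>.05)&(P[...,1]<.4)&(P[...,0]>.4)&(P[...,0]<.71)).astype(np.uint8)
k,l,s,ce=cv2.connectedComponentsWithStats(m); print('board',cv2.minAreaRect(P[(m>0)&(hsv[...,1]>60)][:,:2].astype(np.float32)))
cv2.imwrite('pics/t5.png',np.vstack([a['color'][120:420,100:450],c['color'][100:350,100:450]]))
E
```

```text
t: 21.1
position: [0.5072, -0.1888, 0.3428]
tool_rot: [-180.0, -0.0, 98.1]
ft_force: [0.9, -0.1, 0.5]
grip_width: -0.003
gripper_force: 0.0
(array([0.4694, 0.1513]), array([0.0246, 0.0561]), np.float32(151.66325), np.float64(0.23522342004455227)) [ 0.50231191  1.32659488 -0.35568903]
(array([0.5105, 0.1723]), array([0.1316, 0.037 ]), np.float32(7.9716625), np.float64(0.238525277127402))
hub/knk [ 0.752 -0.025  0.294]
hub/knk [0.563 0.179 0.291]
cup [ 0.747 -0.026  0.029]
cup [ 0.543 -0.017  0.031]
cup [ 0.465 -0.03   0.031]
jar [ 0.747 -0.025  0.141]
jar [ 0.623 -0.016  0.104]
board ((0.5618085265159607, 0.17983925342559814), (0.24013185501098633, 0.17064376175403595), 7.570225715637207)
```

View pics/t5.png

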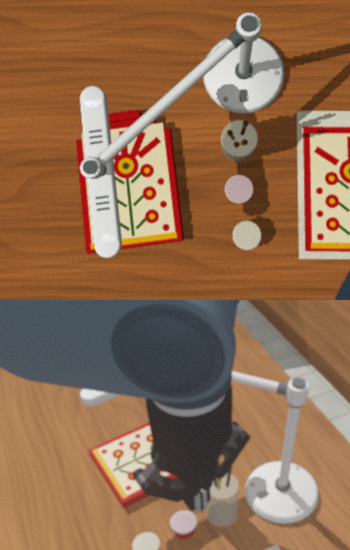

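The knuckle, at top-crop (93,168), measures (0.563, 0.179), within about 2 mm of the board's middle at (0.562, 0.180). The bar lies at 8.0° against 7.6° for the board. Nothing else moved, and the robot is clear, so I'll hand it in.

```bash
python3 -c "from bench import sign_off; print(sign_off())"
```

```text
the job is handed in; nothing more can be done
None
```

I handed the job in at about 21 s: the bar's middle is within about 2 mm of the board's middle and the bar is 0.4° off the board's length; the board, jar and cups measure unmoved, and the force readings I took while pushing stayed around 3–4 N.

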